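# Feed a returned medicine carton through the chute flap

### The job

Do not pick the white-and-green medicine carton up: push it with the fingertips along the grey deck of the returns chute, up against the blue flap so that the flap swings open, and on through the doorway until the carton slides down into the collecting tray. Then draw the fingers back clear, so that the flap swings shut behind it. Leave the three medicine bottles standing where they are.

Things in the scene. Friction and masses are not known exactly. Their poses are not given: they have to be found in the camera images.
- chute: Fixed cream returns chute, 590 x 200 mm. Origin on the table under the middle of the flap hinge; x is the level way in, y left, z up. Grey deck x -290 to -5 mm, 200 mm wide, 65 mm above the table, rear and sides open. Guide rails on it, 28 mm tall, narrow from y = +-76 mm at x = -100 to +-38 at x = -27, then run straight to the hinge posts (x -5 to +11), which rise 64 mm above the deck, the highest part.
- flap (a joint): Blue flap, yellow lower edge, 70 mm wide, 3 mm thick, 60 g, hung from the hinge rod down to 3 mm above the deck; it fills the doorway. 0 = hanging shut; grows to at most 1.6 rad as it swings inward (chute +x) and up, never outward. Needs under 1 N; falls shut by itself, damped, in about 2 s once nothing holds it.
- hinge (a point): Middle of the hinge rod, a 6 mm round bar across the 76 mm wide doorway at chute x = 0, its axis 58 mm above the deck (123 mm above the table). Axes as the chute's.
- lip (a point): Far end of the polished steel lip that continues the deck level to chute x = +15 mm, 65 mm above the table; a slippery 25 degree ramp, 100 mm wide, falls from here to the tray. Once the carton's middle is past this point (its rear face then 40 mm short of the hinge) it tips and slides down by itself, so the fingers need not go under the hinge.
- tray (a point): Centre of the collecting tray's steel floor: chute x = +212.5 mm, 8 mm above the table. The tray is open on top, x +135 to +290 mm, 100 mm wide, walls 60 to 75 mm above the table.
- carton: Closed carton, white with a broad green band, 110 (its x) x 60 x 35 mm tall, 105 to 210 g. Origin at the centre of its underside. Starts flat on the deck before the guide rails, +x end (blue patch on top) towards the flap, up to 0.35 rad askew and 30 mm off the centre line. Friction on the deck about 0.6.
- pill_bottle: Bystander: white jar with white cap and green label, 44 mm across, 75 mm tall, standing on the table beside the chute. Origin at the centre of its underside.
- amber_jar: Bystander: amber jar with white cap, 50 mm across, 70 mm tall, standing on the table beside the chute. Origin at the centre of its underside.
- dark_bottle: Bystander: black bottle with green label, 42 mm across, 85 mm tall, standing on the table beside the chute. Origin at the centre of its underside.
There are look-alikes about, which are no part of the job. What is shaped like the carton but orange or red is not meant.

How it is judged:
By the outcome, as a careful person would: the job done as asked, in the order asked, and still so for the second after the job is handed in, with the robot touching nothing.
It also fails if it takes over 58 s, if anything falls off the work surface, if the arm or the gripper's body presses on something with over 40 N, if the wrist force passes 120 N, or if a joint passes its speed limit or range.

### The arm

A 6-joint arm with a two-finger parallel gripper is mounted at the origin on the work surface. World frame = base frame: x ahead of the robot, y to its left, z up, the work surface at z = 0. Lengths are in m, angles in rad, forces in N, time in s.
With the tool pointing down it reaches from about 0.25 to 0.775 m from the base axis. Payload 4 kg.
Tool frame: the origin (TCP) lies midway between the tips of the shut fingers; the grasp point (between the pads) lies 19 mm behind it; z points along the fingers, y is the direction in which the jaws open and shut (so a half turn about z gives the same grasp; the last joint's range is limited). The gripper opens to 94 mm and grips with 3 to 60 N. Pads are 16 mm wide; open, the fingers measure 119 mm over their backs; the gripper's body (75 mm by 177 mm) begins 78 mm behind the grasp point.
Start: joints at [1.119, 0.087, 1.371, -0, 1.684, -0.103], TCP at [0.188, 0.517, 0.166] pointing down, gripper open.
Joint ranges: [-3.1, 3.1], [-0.76, 2.03], [0.27, 2.55], [-1.08, 4.22], [0.17, 2.65], [-2.57, 2.57]. Speed limits (rad/s): [2.79, 2.79, 3.14, 3.14, 3.14, 3.14].

### API

Orientations are given as [roll, pitch, yaw] about the fixed x, y, z axes, in that order (R = Rz(yaw) Ry(pitch) Rx(roll)).
In Python, from bench import robot gives the robot as it stands.
- The arm moves only by the tool drive_tool, never from a script. Its argument "series" is a list that holds one entry, the list of rows, each a list of 7 numbers: the turn, a rotation vector about the tool's x, y, z in rad, then the shift along the tool's x, y, z in cm, then the opening in per cent of the stroke, from 0 (shut) to 100 (fully open). In form: [[[rx, ry, rz, tx, ty, tz, fingers], ...]]. A call has 1 to 20 rows; each row is the pose to reach, as a shift and turn from the pose measured when the call began, along the tool's axes at that moment; what a row does not reach only later rows make up. A row lasts 1/10 s, in which the tool goes at most 50 mm and 8.59 degrees, less where a joint would pass 70% of its speed; a pose out of reach is approached as far as the arm can. A call with a gripper value outside its range is refused whole. The fingers move at their own pace and stop on an object; the grip force is fixed at half the most. Time passes only in rows, so rows that repeat a pose let the fingers close. It gives the time, the measured TCP pose, the force and the opening at its end, in the units of the state.
- robot.get_obs(): the state, without advancing time (a new reading comes with each control period).
- robot.snapshot(name): name is "scene" or "top" or "wrist"; returns a dict with "img" (400x640x3 uint8, blue, green, red), "depth" (400x640 float32, m along the optical axis (not along the pixel's ray), 0 where there is no reading), "vertical_fov" (degrees; the focal length in pixels is half the picture's height over the tangent of half this angle, whatever the lens; pixels are square), "cx", "cy" (the principal point, pixels), "dist_coeffs" ([k1, k2, p1, p2, k3] as OpenCV has them; the pictures are not rectified), "rvec" (rotation vector, rad) and "tvec" (3), from world to camera coordinates, as OpenCV has them. Camera axes: x right, y down, z forward; pixel columns grow to the right and rows downward; lengths in m; the calibration is good to about 2 mm. A picture is of the moment at which its call begins.
- robot.close_job(): hands the job in, once; it reports no verdict.
The state is a dict: "time": time; "joint_positions": joint angles; "qvel": joint speeds; "joint_torque": joint torques, N m; "tool_pos": TCP position; "ee_rot": TCP orientation; "wrist_force": force on the tool from outside, world axes, zero at the start; "wrist_torque": the same for the moment, N m; "width": finger opening in m.
Only numpy, scipy, OpenCV 4.12 (cv2) and the standard library are available. Lean on these libraries where they do the work, as an engineer would, in place of code of your own. Each camera call takes 0.05 s, during which the arm holds its last target.

## Working session

There is one attempt and no reset: what is moved stays moved. The work goes in short steps, Python scripts to look and compute and a tool call to move; the robot and the scene stay as the last step left them, time stands still between calls to the robot, and variables do not carry over. Pictures are saved under pics/ and viewed, and the job is handed in when it is done.

Besides the shell and the picture viewer there is one more tool, called after ">>>" as a command line: name --argument value ..., lists and objects as JSON in quotes. drive_tool: Moves the arm, as the interface text tells. Its arguments: {"type":"object","properties":{"series":{"type":"array","items":{"type":"array","items":{"type":"array","items":{"type":"number"}}}}},"required":["series"]}

```bash
mkdir -p pics; python3 - <<'E'
from bench import robot
import cv2
o=robot.get_obs();print(o)
for n in("scene","top","wrist"):
    s=robot.snapshot(n);cv2.imwrite(f"pics/{n}0.png",s["img"])
    print(n,s["vertical_fov"],s["cx"],s["cy"],s["dist_coeffs"],s["rvec"],s["tvec"])
E
```

```text
{'time': 0.0, 'joint_positions': array([ 1.11889277e+00,  8.79510466e-02,  1.37223197e+00, -2.57146333e-05,
        1.68360432e+00, -1.03062391e-01]), 'qvel': array([-0.00080684, -0.00153059, -0.00170692, -0.00178613, -0.00138849,
        0.0004754 ]), 'joint_torque': array([ 2.04973680e-03, -3.40176022e+01, -3.02435374e+01,  7.21093523e-02,
        3.29212379e-02, -1.58379689e-04]), 'tool_pos': array([0.18771162, 0.51630327, 0.16511775]), 'ee_rot': array([-3.13940699e+00, -2.00366954e-04,  2.79274840e+00]), 'wrist_force': array([0.32258148, 0.57864785, 0.3648785 ]), 'wrist_torque': array([ 0.06666814,  0.00561337, -0.03814642]), 'width': 0.09352104675798127}
scene 42.92305961455675 324.8964636027803 202.23671406152252 [-0.07017893  0.          0.          0.          0.        ] [ 1.32149677  2.37438903 -0.78353613] [ 0.31168601 -0.36032786  1.37577324]
top 52.75790586418875 313.2648923447144 198.66732772044602 [0.03190856 0.         0.         0.         0.        ] [ 2.16479828 -2.13368138  0.20017074] [-0.02505423  0.6109212   0.86360308]
wrist 59.27482103126308 322.0547014862744 202.0054809743413 [-0.01827082  0.          0.          0.          0.        ] [-2.39232674 -1.67390589 -0.21647442] [-0.54961936 -0.02638757  0.39136289]
```

View pics/scene0.png

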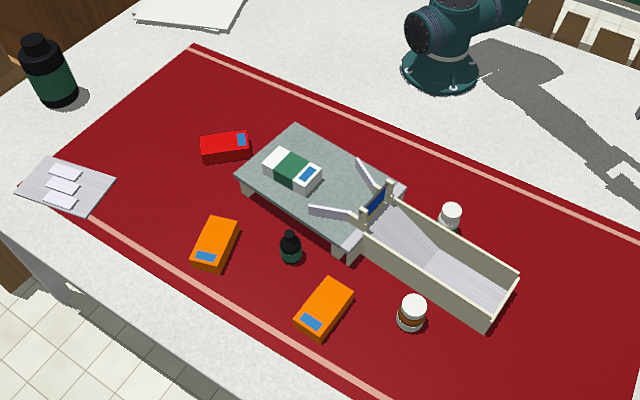

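View pics/top0.png

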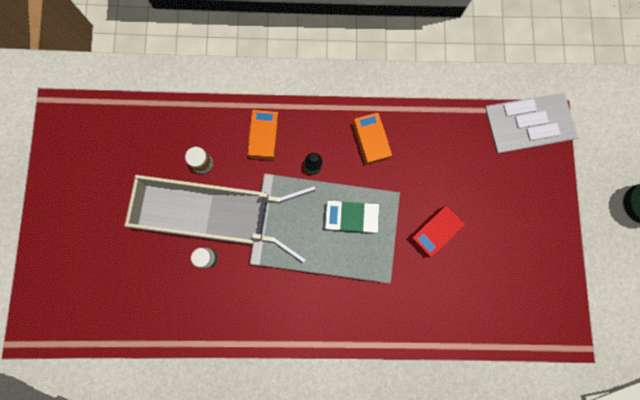

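View pics/wrist0.png

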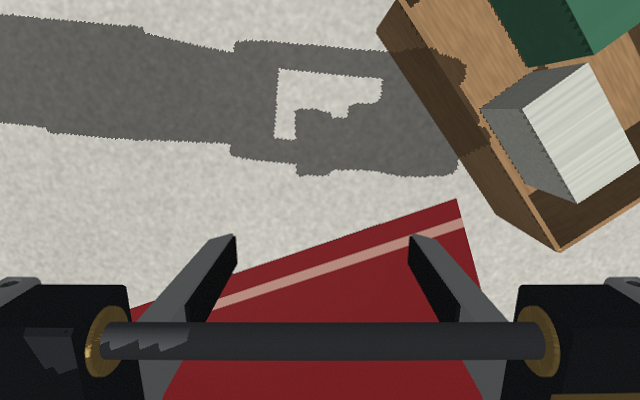

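The scene holds one white-and-green carton, on the grey deck: top (352,217), scene (292,170). The box look-alikes are two orange ones at top (263,135) and (372,138), and a red one at (437,232). I'll measure the chute and carton and crop the target to confirm it.

```bash
cat > h.py <<'E'
import numpy as np,cv2
from bench import robot
def cam(s):
    f=s["img"].shape[0]/2/np.tan(np.radians(s["vertical_fov"])/2)
    K=np.array([[f,0,s["cx"]],[0,f,s["cy"]],[0,0,1.]]);R=cv2.Rodrigues(np.array(s["rvec"],float))[0]
    return K,np.array(s["dist_coeffs"],float),R,np.array(s["tvec"],float).ravel()
def ray(s,px,z):
    K,d,R,t=cam(s)
    u=cv2.undistortPoints(np.array(px,float).reshape(-1,1,2),K,d).reshape(-1,2)
    D=np.c_[u,np.ones(len(u))]@R; C=-R.T@t
    return C+D*((z-C[2])/D[:,2])[:,None]
def proj(s,P):
    K,d,R,t=cam(s)
    return cv2.projectPoints(np.array(P,float).reshape(-1,1,3),cv2.Rodrigues(R)[0],t,K,d)[0].reshape(-1,2)
def cloud(s):
    K,d,R,t=cam(s);h,w=s["depth"].shape
    g=np.stack(np.meshgrid(np.arange(w),np.arange(h)),-1).reshape(-1,1,2).astype(float)
    u=cv2.undistortPoints(g,K,d).reshape(-1,2)
    z=s["depth"].reshape(-1,1)
    return ((np.c_[u,np.ones(len(u))]*z-t)@R).reshape(h,w,3)
E
python3 - <<'E'
from h import *
np.set_printoptions(precision=4,suppress=True)
for n in("top","scene"):
    s=robot.snapshot(n);P=cloud(s);im=s["img"];hsv=cv2.cvtColor(im,cv2.COLOR_BGR2HSV)
    ok=s["depth"]>0
    # deck
    Z=P[...,2]
    m=(ok&(abs(Z-0.065)<0.008)&(hsv[...,1]<60)).astype(np.uint8)
    m[:, :]=cv2.morphologyEx(m,cv2.MORPH_OPEN,np.ones((3,3)))
    c=max(cv2.findContours(m,0,2)[0],key=cv2.contourArea)
    print(n,"deck",cv2.boundingRect(c))
    ii=cv2.drawContours(np.zeros_like(m),[c],-1,1,-1)>0
    print("z med",np.median(Z[ii&(m>0)]))
    r=ray(s,c.reshape(-1,2),0.065)[:,:2].astype(np.float32)
    b=cv2.minAreaRect(r);print(b,cv2.boxPoints(b).tolist())
    g=((hsv[...,0]>60)&(hsv[...,0]<95)&(hsv[...,1]>90)&ok&(Z>0.09)&(Z<.11)).astype(np.uint8)
    c=max(cv2.findContours(g,0,2)[0],key=cv2.contourArea);print("green",cv2.boundingRect(c),cv2.minAreaRect(ray(s,c.reshape(-1,2),.1)[:,:2].astype(np.float32)))
    g=((hsv[...,0]>97)&(hsv[...,0]<130)&(hsv[...,1]>90)&ok).astype(np.uint8)
    for c in cv2.findContours(g,0,2)[0]:
        if cv2.contourArea(c)>25:print("blue",cv2.boundingRect(c),np.median(P[c[:,0,1],c[:,0,0]],0))
    w=(ok&(Z>0.092)&(Z<0.11)).astype(np.uint8)
    for c in cv2.findContours(w,0,2)[0]:
        if cv2.contourArea(c)>300: print("box",cv2.boundingRect(c),cv2.minAreaRect(ray(s,c.reshape(-1,2),.1)[:,:2].astype(np.float32)))
    x,y=(250,165) if n=="top" else (230,110)
    cv2.imwrite(f"pics/{n}crop.png",cv2.resize(im[y:y+130,x:x+190],None,fx=4,fy=4,interpolation=2))
E
```

```text
top deck (251, 174, 148, 108)
z med 0.0666804194665538
((0.5463644862174988, -0.04478372633457184), (0.3049048185348511, 0.1999281346797943), 82.96021270751953) [[0.4284696578979492, -0.18383538722991943], [0.6268905997276306, -0.20833829045295715], [0.6642593145370483, 0.09426793456077576], [0.46583837270736694, 0.11877083778381348]]
green (341, 202, 23, 30) ((0.5661376714706421, -0.09769351780414581), (0.04493251070380211, 0.05963582918047905), 86.56980895996094)
blue (419, 235, 15, 16) [ 0.5193 -0.2774  0.0367]
blue (330, 206, 8, 18) [ 0.5769 -0.0571  0.1023]
blue (360, 117, 16, 9) [ 0.8021 -0.1418  0.0367]
blue (257, 113, 15, 7) [0.8119 0.1119 0.037 ]
box (326, 201, 53, 32) ((0.5672929286956787, -0.09792960435152054), (0.11032216250896454, 0.06118794158101082), 86.77156066894531)
scene deck (234, 123, 271, 198)
z med 0.06455687288133263
((0.5666378736495972, 0.09406955540180206), (0.5857547521591187, 0.20448066294193268), 82.938232421875) [[0.4291670024394989, -0.18401676416397095], [0.6320964694023132, -0.20915547013282776], [0.704108715057373, 0.3721558749675751], [0.5011792778968811, 0.3972945809364319]]
green (273, 152, 36, 31) ((0.571423351764679, -0.09699685126543045), (0.05016480013728142, 0.06654221564531326), 87.9207763671875)
blue (300, 313, 22, 18) [0.8089 0.1036 0.0355]
blue (195, 251, 22, 11) [ 0.805  -0.1438  0.0356]
blue (367, 187, 19, 29) [0.5603 0.0938 0.1127]
blue (299, 166, 17, 16) [ 0.5569 -0.0586  0.0999]
blue (237, 133, 9, 13) [ 0.5209 -0.2748  0.0345]
box (261, 146, 60, 43) ((0.5714103579521179, -0.0961989164352417), (0.1126171201467514, 0.06628487259149551), 88.58393096923828)
```

View pics/topcrop.png

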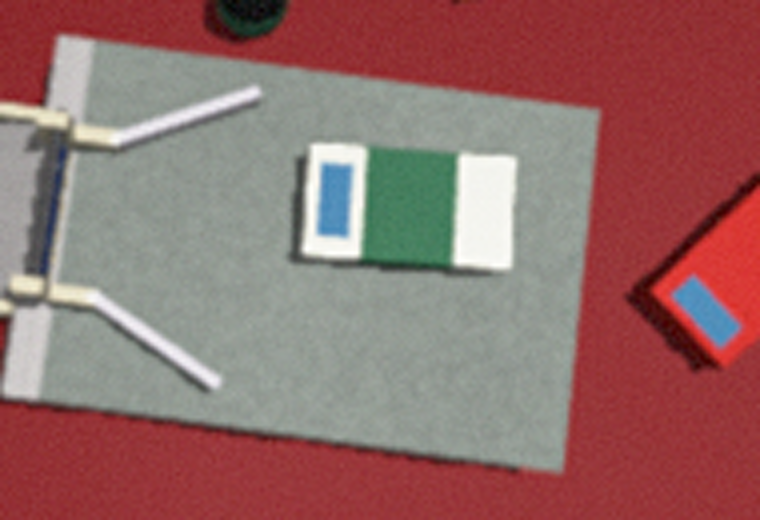

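View pics/scenecrop.png

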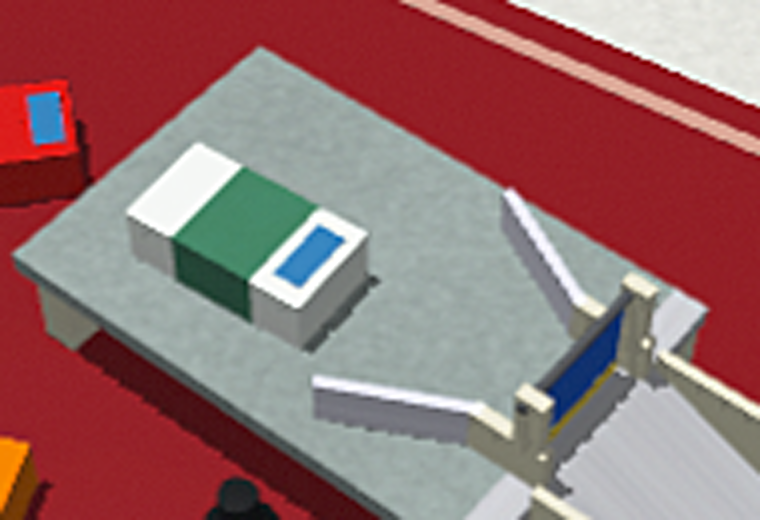

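The crops confirm it. The white-and-green carton with the blue patch towards the flap is the target, about 27 mm off-centre on the chute's -y side and about 4° askew. I'll first nudge it sideways from its -y side with the fingertips to centre and square it, then push it from behind.

```bash
cat >> h.py <<'E'
from scipy.spatial.transform import Rotation as Ro
YAW=np.radians(82.95); H=np.array([.5632,.0917]); ex=np.array([np.cos(YAW),np.sin(YAW)]); ey=np.array([-ex[1],ex[0]])
def W(x,y,z): return np.r_[H+x*ex+y*ey,z]
def C(p): d=np.array(p)[:2]-H; return d@ex,d@ey
def delta(x,y,z,yaw):
    o=robot.get_obs();R0=Ro.from_euler('xyz',o["ee_rot"]);Rt=Ro.from_euler('xyz',[np.pi,0,yaw])
    print((R0.inv()*Rt).as_rotvec().round(4),(R0.inv().apply(W(x,y,z)-o["tool_pos"])*100).round(2))
def carton():
    s=robot.snapshot("top");Z=cloud(s)[...,2];hsv=cv2.cvtColor(s["img"],cv2.COLOR_BGR2HSV)
    g=((hsv[...,0]>60)&(hsv[...,0]<95)&(hsv[...,1]>90)&(Z>.09)&(Z<.11)).astype(np.uint8)
    c=max(cv2.findContours(g,0,2)[0],key=cv2.contourArea)
    b=cv2.minAreaRect(ray(s,c.reshape(-1,2),.1)[:,:2].astype(np.float32));print("green chute",C(b[0]),b)
    return s
def st():
    o=robot.get_obs();print(o["time"],o["tool_pos"],C(o["tool_pos"]),o["ee_rot"],o["wrist_force"],o["width"])
E
python3 - <<'E'
from h import *
yaw=YAW+np.pi/2
delta(-.188,-.085,.20,yaw);delta(-.188,-.085,.08,yaw)
s=carton()
E
```

```text
[-1.000e-03 -2.000e-04 -2.258e-01] [-62.29 -43.53  -3.39]
[-1.000e-03 -2.000e-04 -2.258e-01] [-62.29 -43.52   8.61]
green chute (np.float64(-0.18758052341378323), np.float64(-0.026100267307392164)) ((0.5660801529884338, -0.09766573458909988), (0.04461789131164551, 0.05947905033826828), 86.4073715209961)
```

>>> drive_tool --series '[[[0, 0, -0.02, -2, -1.5, -3.4, 64], [0, 0, -0.04, -5, -3.5, -3.4, 64], [0, 0, -0.06, -8, -5.6, -3.4, 64], [0, 0, -0.08, -12, -8.4, -3.4, 64], [0, 0, -0.1, -16, -11.2, -3.4, 64], [0, 0, -0.12, -20, -14, -3.4, 64], [0, 0, -0.14, -24, -16.8, -3.4, 64], [0, 0, -0.16, -28, -19.6, -3.4, 64], [0, 0, -0.18, -32, -22.4, -3.4, 64], [0, 0, -0.2, -36, -25.2, -3.4, 64], [0, 0, -0.226, -40, -28, -3.4, 64], [0, 0, -0.226, -44, -30.8, -3.4, 64], [0, 0, -0.226, -48, -33.5, -3.4, 64], [0, 0, -0.226, -52, -36.3, -3.4, 64], [0, 0, -0.226, -56, -39.1, -3.4, 64], [0, 0, -0.226, -59, -41.2, -3.4, 64], [0, 0, -0.226, -61, -42.6, -3.4, 64], [0, 0, -0.226, -62.3, -43.5, -3.4, 64], [0, 0, -0.226, -62.3, -43.5, -3.4, 64], [0, 0, -0.226, -62.3, -43.5, -3.4, 64]]]'

```text
time: 2.3
tool_pos: [0.6244, -0.1047, 0.1998]
ee_rot: [-3.142, -0.001, 3.019]
wrist_force: [-0.0, 0.9, 0.6]
width: 0.0602
```

```bash
python3 - <<'E'
from h import *
st();yaw=YAW+np.pi/2
delta(-.188,-.085,.08,yaw);delta(-.188,-.038,.08,yaw)
E
```

```text
2.3 [ 0.62441799 -0.10472277  0.19975758] (np.float64(-0.18742408733851867), np.float64(-0.0848631813644806)) [-3.14151739e+00 -1.27552929e-03  3.01854899e+00] [-0.02145623  0.9170472   0.56358387] 0.06015028943921158
[-0.0001 -0.0013  0.    ] [-0.03 -0.06 11.98]
[-0.0001 -0.0013  0.    ] [ 4.67 -0.06 11.98]
```

>>> drive_tool --series '[[[0, 0, 0, 0, 0, 2, 64], [0, 0, 0, 0, 0, 5, 64], [0, 0, 0, 0, 0, 8, 64], [0, 0, 0, 0, 0, 10, 64], [0, 0, 0, 0, 0, 11, 64], [0, 0, 0, 0, 0, 11.6, 64], [0, 0, 0, 0, 0, 12, 64], [0, 0, 0, 0, 0, 12, 64], [0, 0, 0, 0.3, 0, 12, 64], [0, 0, 0, 0.6, 0, 12, 64], [0, 0, 0, 0.9, 0, 12, 64], [0, 0, 0, 1.2, 0, 12, 64], [0, 0, 0, 1.5, 0, 12, 64], [0, 0, 0, 1.8, 0, 12, 64], [0, 0, 0, 2.1, 0, 12, 64], [0, 0, 0, 2.4, 0, 12, 64], [0, 0, 0, 2.7, 0, 12, 64], [0, 0, 0, 2.8, 0, 12, 64]]]'

```text
time: 4.1
tool_pos: [0.5962, -0.1012, 0.0798]
ee_rot: [-3.141, -0.001, 3.019]
wrist_force: [-0.1, 0.0, 0.0]
width: 0.0602
```

```bash
python3 - <<'E'
from h import *
st();s=robot.snapshot("scene");cv2.imwrite("pics/s1.png",s["img"][80:280,180:480].repeat(2,0).repeat(2,1))
delta(-.188,-.038,.08,YAW+np.pi/2)
E
```

```text
4.1 [ 0.59617378 -0.10121797  0.07983323] (np.float64(-0.1874123471528164), np.float64(-0.056402353208737516)) [-3.14149441e+00 -1.31091992e-03  3.01859235e+00] [-0.14607215  0.02144464  0.0034919 ] 0.060221677804551274
[-0.0001 -0.0013  0.    ] [ 1.84 -0.06 -0.01]
```

View pics/s1.png

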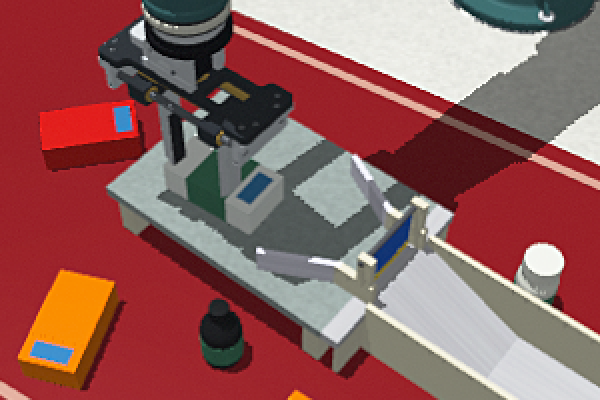

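The fingers are down beside the carton at picture (180,135) and (230,165), on its -y side and well clear of the bottles. I'll continue the nudge.

>>> drive_tool --series '[[[0, 0, 0, 0.3, 0, 0, 64], [0, 0, 0, 0.6, 0, 0, 64], [0, 0, 0, 0.9, 0, 0, 64], [0, 0, 0, 1.2, 0, 0, 64], [0, 0, 0, 1.5, 0, 0, 64], [0, 0, 0, 1.7, 0, 0, 64], [0, 0, 0, 1.8, 0, 0, 64], [0, 0, 0, 1.8, 0, 0, 64]]]'

```text
time: 4.95
tool_pos: [0.5782, -0.099, 0.0799]
ee_rot: [-3.142, -0.001, 3.018]
wrist_force: [0.4, 0.0, -0.4]
width: 0.06
```

```bash
python3 - <<'E'
from h import *
st()
s=robot.snapshot("scene");cv2.imwrite("pics/s2.png",s["img"][80:280,180:480].repeat(2,0).repeat(2,1))
s=robot.snapshot("top");cv2.imwrite("pics/t2.png",cv2.resize(s["img"][150:300,240:440],None,fx=4,fy=4))
E
```

```text
4.95 [ 0.57823752 -0.09901801  0.07989405] (np.float64(-0.18743043199188159), np.float64(-0.03833168557337226)) [-3.14151304e+00 -1.27660633e-03  3.01848968e+00] [ 0.44008412  0.02485943 -0.35810855] 0.05997666602432587
```

View pics/t2.png

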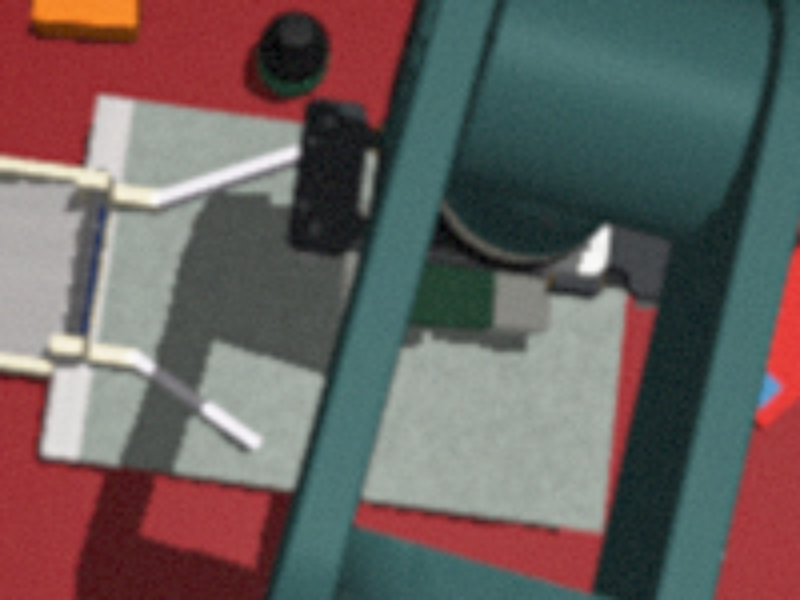

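>>> drive_tool --series '[[[0, 0, 0, -0.5, 0, 0, 64], [0, 0, 0, -1.2, 0, 0, 64], [0, 0, 0, -1.5, 0, -1, 64], [0, 0, 0, -1.5, 0, -3, 60], [0, 0, 0, -1.5, 0, -6, 55], [0, 0, 0.1, -1.5, 0, -8, 50], [0, 0, 0.23, -1, -1, -8, 45], [0, 0, 0.36, -0.5, -2, -8, 40], [0, 0, 0.49, 0, -3, -8, 40], [0, 0, 0.62, 0.5, -4, -8, 40], [0, 0, 0.75, 1, -5, -8, 40], [0, 0, 0.88, 1.5, -6, -8, 40], [0, 0, 1.01, 2, -7, -8, 40], [0, 0, 1.14, 2.5, -7.5, -8, 40], [0, 0, 1.27, 3, -8, -8, 40], [0, 0, 1.4, 3.5, -8.2, -8, 40], [0, 0, 1.53, 3.8, -8.2, -8, 40], [0, 0, 1.57, 3.8, -8.2, -8, 40], [0, 0, 1.57, 3.8, -8.2, -8, 40]]]'

```text
time: 6.95
tool_pos: [0.5312, -0.176, 0.1609]
ee_rot: [-3.142, 0.0, 1.449]
wrist_force: [-0.1, 0.7, -0.2]
width: 0.0376
```

```bash
python3 - <<'E'
from h import *
st()
s=robot.snapshot("scene");cv2.imwrite("pics/s3.png",s["img"][80:280,180:480].repeat(2,0).repeat(2,1))
s=carton();cv2.imwrite("pics/t3.png",cv2.resize(s["img"][150:300,240:440],None,fx=4,fy=4))
E
```

```text
6.95 [ 0.53119412 -0.17601188  0.16085837] (np.float64(-0.2696160839403941), np.float64(-0.0010938390363170124)) [-3.14153092e+00  4.71890226e-04  1.44867364e+00] [-0.14198184  0.68125028 -0.23959697] 0.03764341419749792
green chute (np.float64(-0.18787769191341191), np.float64(-0.026866191238279626)) ((0.5668038129806519, -0.0980546623468399), (0.0453772135078907, 0.060949552804231644), 86.46566009521484)
```

View pics/t3.png

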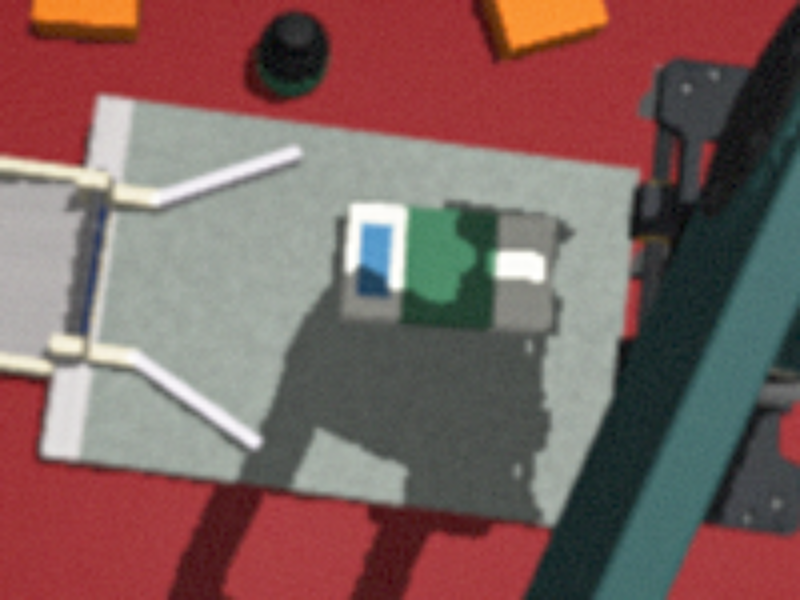

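View pics/s3.png

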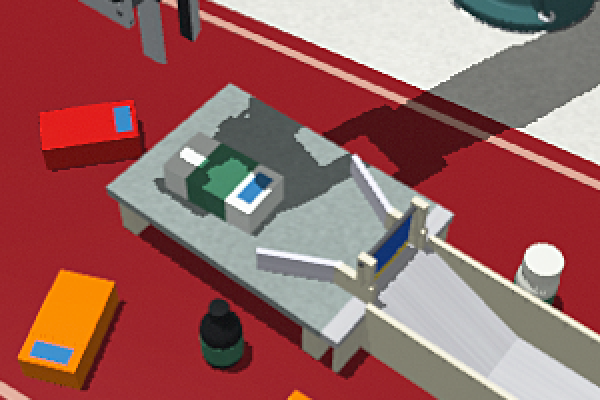

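The carton didn't move: both views show it where it began. I'll check the picture from the end of that nudge to see where the fingertips really were.

View pics/s2.png

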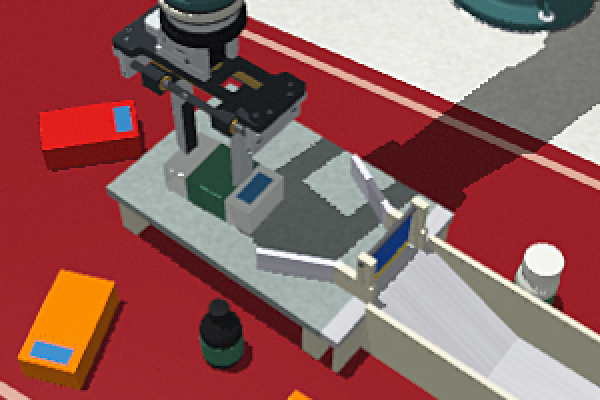

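The fingers passed over the carton's top, so the tips are higher than the reported TCP. I'll measure the tip height from the depth image.

```bash
python3 - <<'E'
from h import *
np.set_printoptions(precision=4,suppress=True)
s=robot.snapshot("scene");P=cloud(s);st()
o=robot.get_obs();d=P-o["tool_pos"]
m=(s["depth"]>0)&(np.hypot(d[...,0],d[...,1])<.08)&(P[...,2]>.12)&(P[...,2]<.26)
q=P[m];loc=np.c_[(q[:,:2]-o["tool_pos"][:2])@ex,(q[:,:2]-o["tool_pos"][:2])@ey,q[:,2]]
i=loc[:,2].argsort();print(len(q));print(loc[i][:25])
for p in([.0]): print(proj(s,[o["tool_pos"]]))
cv2.imwrite("pics/s4.png",cv2.resize(s["img"][50:150,190:300],None,fx=5,fy=5))
E
```

```text
7.1 [ 0.531  -0.1758  0.1604] (np.float64(-0.2694700015572826), np.float64(-0.0009281665044579942)) [-3.1409  0.0003  1.4495] [-0.7473 -1.0669 -0.4765] 0.037342116962652834
486
[[ 0.0008  0.0218  0.1984]
 [-0.0037  0.0209  0.1992]
 [ 0.0081 -0.018   0.1993]
 [ 0.0069  0.0211  0.1997]
 [-0.0017  0.0217  0.1997]
 [-0.0067  0.0213  0.1999]
 [ 0.0093  0.0215  0.2007]
 [ 0.0047  0.0208  0.2013]
 [-0.0036  0.021   0.2018]
 [ 0.0068  0.0214  0.2021]
 [-0.0084  0.0204  0.2021]
 [ 0.0085 -0.018   0.2022]
 [-0.0067  0.0216  0.2023]
 [ 0.0084  0.0256  0.2026]
 [ 0.0095 -0.0218  0.2029]
 [ 0.009   0.022   0.2029]
 [-0.0096  0.0218  0.2031]
 [ 0.0029  0.02    0.2035]
 [ 0.0046  0.0211  0.2036]
 [ 0.0113  0.0226  0.2038]
 [ 0.0089 -0.021   0.2046]
 [ 0.0006  0.0197  0.205 ]
 [ 0.0084 -0.026   0.2053]
 [ 0.0079  0.0206  0.2058]
 [ 0.0089  0.0284  0.2063]]
[[267.8425 118.6771]]
```

View pics/s4.png

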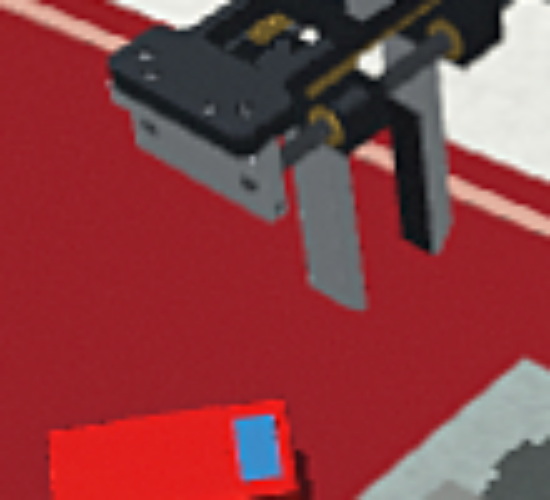

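```bash
python3 - <<'E'
from h import *
np.set_printoptions(precision=3,suppress=True)
s=robot.snapshot("scene");P=cloud(s);o=robot.get_obs()
d=P-o["tool_pos"]
for (u,v) in [(340,300),(322,200),(315,165),(280,210),(275,190),(140,125),(325,120),(130,60),(240,145),(410,240),(440,235),(415,110)]:
    c=P[50+round(v/5),190+round(u/5)];print((u,v),np.r_[(c[:2]-o["tool_pos"][:2])@ex,(c[:2]-o["tool_pos"][:2])@ey,c[2]-o["tool_pos"][2]])
E
```

```text
(340, 300) [ 0.007 -0.03   0.05 ]
(322, 200) [ 0.005 -0.031  0.099]
(315, 165) [ 0.004 -0.03   0.115]
(280, 210) [ 0.033 -0.074  0.139]
(275, 190) [ 0.033 -0.075  0.148]
(140, 125) [-0.029 -0.08   0.148]
(325, 120) [ 0.026 -0.043  0.154]
(130, 60) [-0.026 -0.081  0.178]
(240, 145) [ 0.033 -0.087  0.176]
(410, 240) [-0.004  0.021  0.038]
(440, 235) [0.01  0.024 0.047]
(415, 110) [0.006 0.021 0.108]
```

The tips sit 38 mm above the reported TCP height, with x and y agreeing. The gripper body is a true 97 mm behind the tips, so the whole reported height is offset. I'll aim at reported z = tip height − 0.038 and redo the side nudge.

>>> drive_tool --series '[[[0, 0, -0.1, 0.5, 1, 0, 64], [0, 0, -0.23, 1, 2, 0, 64], [0, 0, -0.36, 2, 3, 0, 64], [0, 0, -0.49, 3, 4, 0, 64], [0, 0, -0.62, 4, 5, 0, 64], [0, 0, -0.75, 5, 6, 0, 64], [0, 0, -0.88, 6, 7, 0, 64], [0, 0, -1.01, 7, 7.5, 0, 64], [0, 0, -1.14, 7.5, 8, 0, 64], [0, 0, -1.27, 8, 8.4, 0, 64], [0, 0, -1.4, 8.2, 8.4, 0, 64], [0, 0, -1.53, 8.2, 8.4, 0, 64], [0, 0, -1.57, 8.2, 8.4, 0, 64], [0, 0, -1.57, 8.2, 8.4, 2, 64], [0, 0, -1.57, 8.2, 8.4, 4, 64], [0, 0, -1.57, 8.2, 8.4, 6, 64], [0, 0, -1.57, 8.2, 8.4, 8, 64], [0, 0, -1.57, 8.2, 8.4, 9, 64], [0, 0, -1.57, 8.2, 8.4, 9, 64]]]'

```text
time: 9.05
tool_pos: [0.623, -0.1042, 0.068]
ee_rot: [3.141, -0.005, 3.02]
wrist_force: [0.1, 0.8, 0.5]
width: 0.0601
```

```bash
cat >> h.py <<'E'
def tips(s,r=.07):
    P=cloud(s);o=robot.get_obs();d=P-o["tool_pos"]
    m=(s["depth"]>0)&(np.hypot(d[...,0],d[...,1])<r)&(P[...,2]>.102)
    print("tip-ish z (5 lowest)",np.sort(P[...,2][m])[:5],"reported",o["tool_pos"][2])
E
python3 - <<'E'
from h import *
st();s=robot.snapshot("scene");tips(s);cv2.imwrite("pics/s5.png",s["img"][80:280,180:480].repeat(2,0).repeat(2,1))
delta(-.188,-.085,.042,YAW+np.pi/2)
E
```

```text
9.05 [ 0.62298579 -0.10423089  0.06802248] (np.float64(-0.18711170561704912), np.float64(-0.08338144541392878)) [ 3.14127493 -0.00487966  3.01959594] [0.12633127 0.84615951 0.48809819] 0.06012866380142347
tip-ish z (5 lowest) [0.10205126 0.10213906 0.10219682 0.10223592 0.10229425] reported 0.06964873856701119
[-0.     -0.0022  0.001 ] [-0.07 -0.08  2.76]
```

View pics/s5.png

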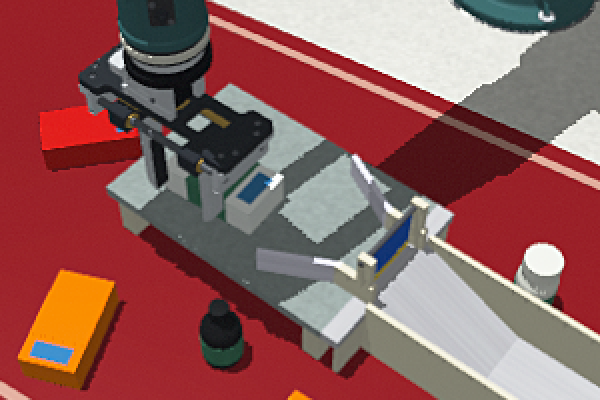

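The fingertips (picture (210,220), (155,185)) are beside the carton. I'll lower the last 2.8 cm and nudge.

>>> drive_tool --series '[[[0, 0, 0, 0, 0, 1, 64], [0, 0, 0, 0, 0, 2, 64], [0, 0, 0, 0, 0, 2.6, 64], [0, 0, 0, 0, 0, 2.8, 64], [0, 0, 0, 0, 0, 2.8, 64], [0, 0, 0, 0.4, 0, 2.8, 64], [0, 0, 0, 0.8, 0, 2.8, 64], [0, 0, 0, 1.1, 0, 2.8, 64], [0, 0, 0, 1.4, 0, 2.8, 64], [0, 0, 0, 1.7, 0, 2.8, 64], [0, 0, 0, 2.0, 0, 2.8, 64], [0, 0, 0, 2.3, 0, 2.8, 64], [0, 0, 0, 2.5, 0, 2.8, 64]]]'

```text
time: 10.4
tool_pos: [0.5989, -0.1014, 0.0418]
ee_rot: [3.142, -0.002, 3.02]
wrist_force: [1.1, -0.8, 0.8]
width: 0.0599
```

```bash
python3 - <<'E'
from h import *
st();s=robot.snapshot("scene");cv2.imwrite("pics/s6.png",s["img"][80:280,180:480].repeat(2,0).repeat(2,1))
delta(-.188,-.0385,.042,YAW+np.pi/2)
E
```

```text
10.4 [ 0.59889506 -0.10139165  0.0417989 ] (np.float64(-0.18725071703106594), np.float64(-0.059124374942867285)) [ 3.14158871e+00 -1.94161593e-03  3.01953832e+00] [ 1.07169855 -0.83932141  0.77056926] 0.05986866045745768
[ 0.     -0.0026  0.0009] [ 2.03 -0.07 -0.02]
```

View pics/s6.png

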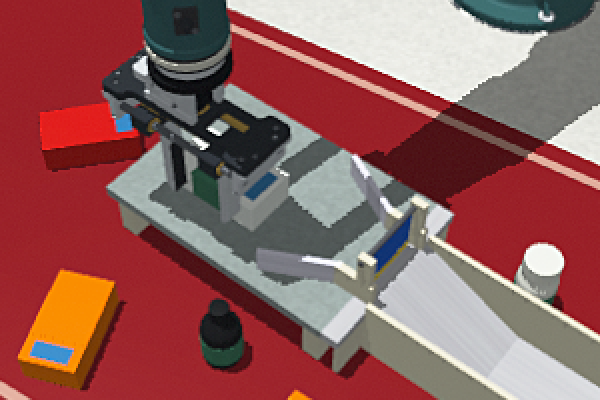

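The fingertips at (175,185) and (225,220) are now against the carton and it is moving. I'll push the remaining 2 cm, back off, and lift in line with the other side.

>>> drive_tool --series '[[[0, 0, 0, 0.3, 0, 0, 64], [0, 0, 0, 0.6, 0, 0, 64], [0, 0, 0, 0.9, 0, 0, 64], [0, 0, 0, 1.2, 0, 0, 64], [0, 0, 0, 1.5, 0, 0, 64], [0, 0, 0, 1.8, 0, 0, 64], [0, 0, 0, 2.0, 0, 0, 64], [0, 0, 0, 2.0, 0, 0, 64], [0, 0, 0, 1.6, 0, 0, 64], [0, 0, 0, 1.0, 0, 0, 64], [0, 0, 0, 0.5, 0, -1, 64], [0, 0, 0, 0.5, 0, -4, 64], [0, 0, 0, 0.5, 0, -8, 64], [0, 0, 0, 0.5, 0, -11, 60], [0, 0, 0, 0.5, 0, -12, 50], [0, 0, 0, 0.5, 0, -12, 40]]]'

```text
time: 12.05
tool_pos: [0.5954, -0.1011, 0.1641]
ee_rot: [-3.141, 0.002, 3.02]
wrist_force: [-0.1, 0.3, -0.2]
width: 0.044
```

>>> drive_tool --series '[[[0, 0, 0.1, 0.5, -0.5, 0, 40], [0, 0, 0.23, 1, -1, 0, 40], [0, 0, 0.36, 1.5, -2, 0, 40], [0, 0, 0.49, 2, -3, 0, 40], [0, 0, 0.62, 2.5, -4, 0, 40], [0, 0, 0.75, 3, -5, 0, 40], [0, 0, 0.88, 3.5, -6, 0, 40], [0, 0, 1.01, 4, -7, 0, 40], [0, 0, 1.14, 4.5, -7.5, 0, 40], [0, 0, 1.27, 5, -8, 0, 40], [0, 0, 1.4, 5.4, -8.2, 0, 40], [0, 0, 1.53, 5.4, -8.2, 0, 40], [0, 0, 1.57, 5.4, -8.2, 0, 40], [0, 0, 1.57, 5.4, -8.2, 0, 40]]]'

```text
time: 13.45
tool_pos: [0.5307, -0.1755, 0.1614]
ee_rot: [-3.139, -0.001, 1.45]
wrist_force: [-0.6, 0.3, -0.2]
width: 0.0376
```

```bash
python3 - <<'E'
from h import *
st();s=carton();cv2.imwrite("pics/t7.png",cv2.resize(s["img"][150:300,240:440],None,fx=4,fy=4))
w=(abs(cloud(s)[...,2]-.101)<.009).astype(np.uint8)
for c in cv2.findContours(w,0,2)[0]:
    if cv2.contourArea(c)>300: b=cv2.minAreaRect(ray(s,c.reshape(-1,2),.1)[:,:2].astype(np.float32));print("box",C(b[0]),b)
delta(-.268,0,.041,YAW)
E
```

```text
13.45 [ 0.53067251 -0.17552246  0.16135024] (np.float64(-0.26919437929346685), np.float64(-0.0005161099531418842)) [-3.13924934e+00 -7.09204317e-04  1.44959226e+00] [-0.59572927  0.32042789 -0.1744288 ] 0.03761476623169294
green chute (np.float64(-0.18663102997905545), np.float64(0.002401149911773643)) ((0.5379107594490051, -0.09322528541088104), (0.04599840193986893, 0.0606568306684494), 83.26622772216797)
box (np.float64(-0.18693431155711784), np.float64(0.0022401621990372693)) ((0.5380333065986633, -0.09354603290557861), (0.11028945446014404, 0.06118986755609512), 82.87030029296875)
[-0.0018 -0.0006  0.0027] [ 0.11 -0.05 12.07]
```

View pics/t7.png

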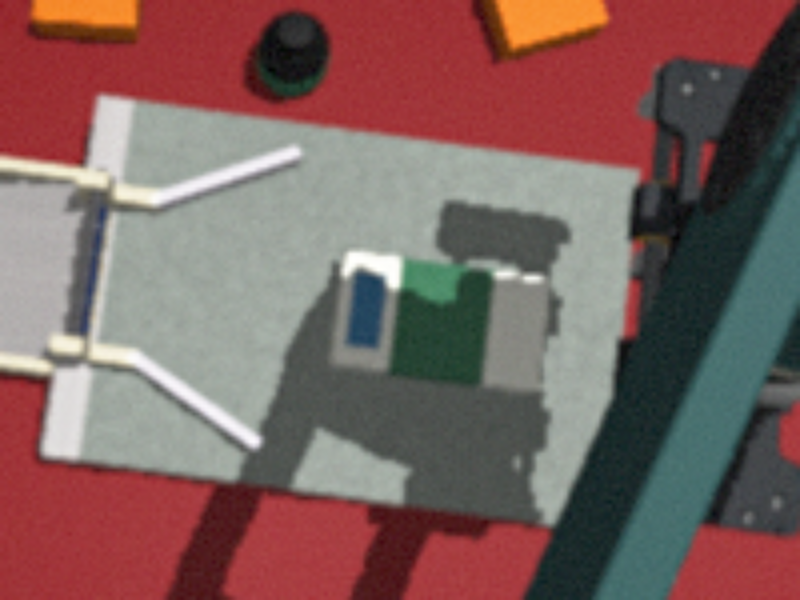

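The carton is now centred (y ≈ +2 mm) and squared to the chute (83°), so I can push from behind. Lowering first.

>>> drive_tool --series '[[[0, 0, 0, 0, -0.1, 2, 40], [0, 0, 0, 0, -0.1, 5, 40], [0, 0, 0, 0, -0.1, 8, 40], [0, 0, 0, 0, -0.1, 10, 40], [0, 0, 0, 0, -0.1, 11, 40], [0, 0, 0, 0, -0.1, 11.6, 40], [0, 0, 0, 0, -0.1, 12, 40], [0, 0, 0, 0.3, -0.1, 12, 40], [0, 0, 0, 0.6, -0.1, 12, 40], [0, 0, 0, 0.9, -0.1, 12, 40], [0, 0, 0, 1.2, -0.1, 12, 40], [0, 0, 0, 1.6, -0.1, 12, 40], [0, 0, 0, 2, -0.1, 12, 40], [0, 0, 0, 2.5, -0.1, 12, 40], [0, 0, 0, 3, -0.1, 12, 40], [0, 0, 0, 3.5, -0.1, 12, 40], [0, 0, 0, 4, -0.1, 12, 40], [0, 0, 0, 4.5, -0.1, 12, 40], [0, 0, 0, 5, -0.1, 12, 40]]]'

```text
time: 15.4
tool_pos: [0.5357, -0.1252, 0.0417]
ee_rot: [-3.14, -0.001, 1.451]
wrist_force: [0.6, -0.4, 0.6]
width: 0.0376
```

```bash
python3 - <<'E'
from h import *
st();s=robot.snapshot("scene");cv2.imwrite("pics/s8.png",s["img"][80:280,180:480].repeat(2,0).repeat(2,1))
carton();delta(-.15,0,.041,YAW)
E
```

```text
15.4 [ 0.53566031 -0.12523009  0.04170488] (np.float64(-0.21867006597244582), np.float64(0.0007064617532844806)) [-3.13968823e+00 -5.49607674e-04  1.45050611e+00] [ 0.59838724 -0.38516673  0.6332565 ] 0.037643523402425376
green chute (np.float64(-0.1532558388730997), np.float64(0.003379316378680667)) ((0.5410363078117371, -0.05998237431049347), (0.04489697888493538, 0.05932192876935005), 82.85163116455078)
[-0.002  -0.0011  0.0036] [6.82 0.1  0.07]
```

View pics/s8.png

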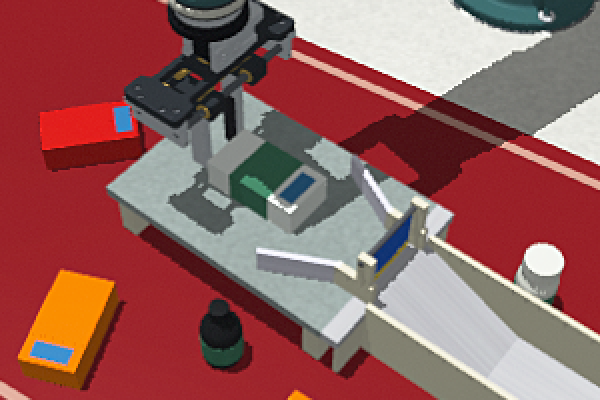

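>>> drive_tool --series '[[[0, 0, 0, 0.4, 0, 0, 40], [0, 0, 0, 0.9, 0, 0, 40], [0, 0, 0, 1.4, 0, 0, 40], [0, 0, 0, 1.9, 0, 0, 40], [0, 0, 0, 2.4, 0, 0, 40], [0, 0, 0, 2.9, 0, 0, 40], [0, 0, 0, 3.4, 0, 0, 40], [0, 0, 0, 3.9, 0, 0, 40], [0, 0, 0, 4.4, 0, 0, 40], [0, 0, 0, 4.9, 0, 0, 40], [0, 0, 0, 5.4, 0, 0, 40], [0, 0, 0, 5.9, 0, 0, 40], [0, 0, 0, 6.4, 0, 0, 40], [0, 0, 0, 6.9, 0, 0, 40], [0, 0, 0, 7.4, 0, 0, 40], [0, 0, 0, 7.9, 0, 0, 40], [0, 0, 0, 8.4, 0, 0, 40], [0, 0, 0, 8.8, 0, 0, 40]]]'

```text
time: 17.3
tool_pos: [0.5462, -0.037, 0.0418]
ee_rot: [-3.14, -0.001, 1.451]
wrist_force: [0.2, -0.5, -0.2]
width: 0.0376
```

```bash
python3 - <<'E'
from h import *
st();s=robot.snapshot("scene");cv2.imwrite("pics/s9.png",s["img"][80:280,180:480].repeat(2,0).repeat(2,1))
s=carton();cv2.imwrite("pics/t9.png",cv2.resize(s["img"][150:300,240:440],None,fx=4,fy=4));delta(-.04,0,.041,YAW)
E
```

```text
17.3 [ 0.54620902 -0.03698103  0.04175142] (np.float64(-0.12979352501186525), np.float64(0.0010687922472246854)) [-3.13957582e+00 -1.13524103e-03  1.45144627e+00] [ 0.18090609 -0.52760196 -0.1847931 ] 0.03759405160720268
green chute (np.float64(-0.046617917135448654), np.float64(0.004391574033074819)) ((0.553119957447052, 0.04597354307770729), (0.008656198158860207, 0.05806456506252289), 83.3367919921875)
[-0.002  -0.0015  0.0042] [8.96 0.15 0.09]
```

View pics/s9.png

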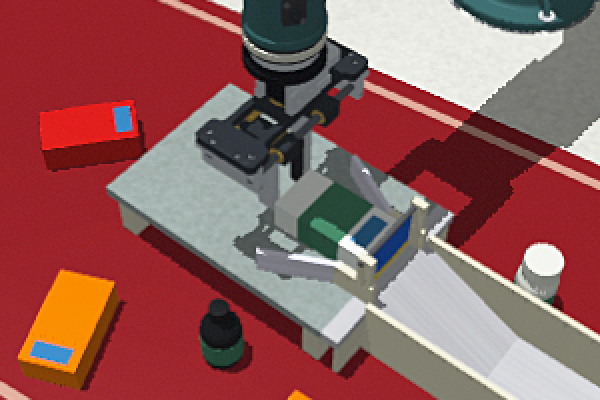

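View pics/t9.png

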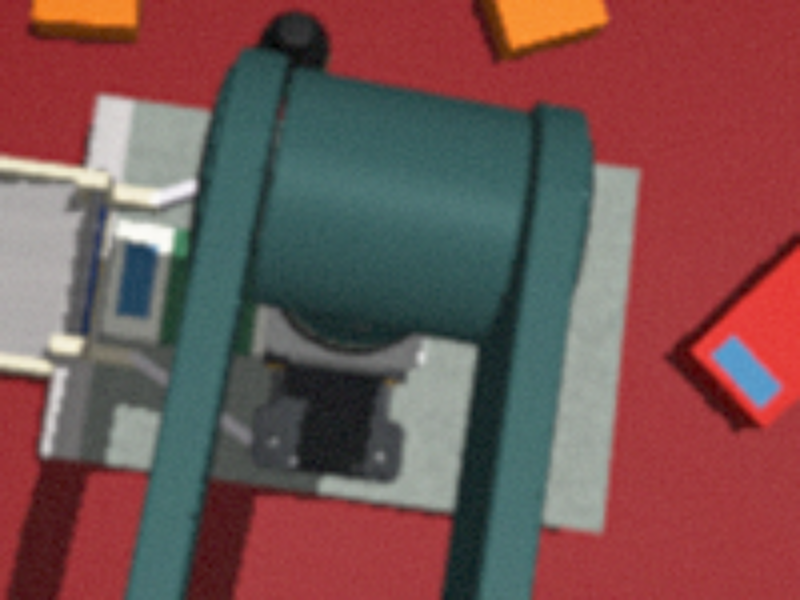

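The carton is centred between the rails, with its front at the flap ((100,260) in the top crop). I'll push through.

>>> drive_tool --series '[[[0, 0, 0, 0.3, 0, 0, 40], [0, 0, 0, 0.8, 0, 0, 40], [0, 0, 0, 1.3, 0, 0, 40], [0, 0, 0, 1.8, 0, 0, 40], [0, 0, 0, 2.3, 0, 0, 40], [0, 0, 0, 2.8, 0, 0, 40], [0, 0, 0, 3.3, 0, 0, 40], [0, 0, 0, 3.8, 0, 0, 40], [0, 0, 0, 4.3, 0, 0, 40], [0, 0, 0, 4.8, 0, 0, 40]]]'

```text
time: 18.4
tool_pos: [0.552, 0.0114, 0.0418]
ee_rot: [-3.14, -0.002, 1.452]
wrist_force: [0.1, -0.7, -0.1]
width: 0.0377
```

```bash
python3 - <<'E'
from h import *
st();s=robot.snapshot("scene");cv2.imwrite("pics/s10.png",s["img"][80:280,180:480].repeat(2,0).repeat(2,1))
delta(-.038,0,.041,YAW)
E
```

```text
18.4 [0.55196792 0.01144772 0.0418399 ] (np.float64(-0.08102410205417007), np.float64(0.0012973550888335233)) [-3.13958179e+00 -1.63813256e-03  1.45214542e+00] [ 0.14342806 -0.68484762 -0.13097638] 0.037721676249864076
[-0.002  -0.0026  0.005 ] [4.21 0.15 0.09]
```

View pics/s10.png

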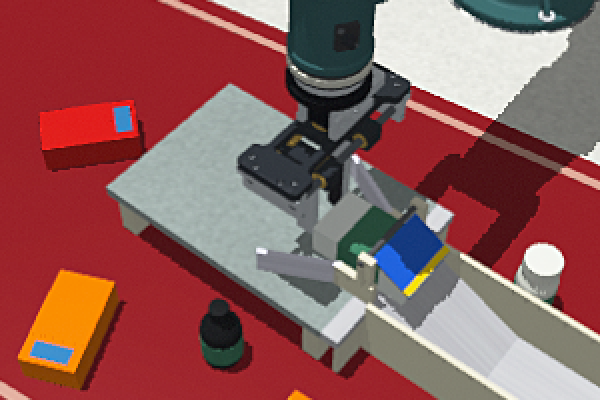

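The flap is open and lying on the carton at (415,250). I'll continue.

>>> drive_tool --series '[[[0, 0, 0, 0.4, 0.05, 0, 40], [0, 0, 0, 0.9, 0.1, 0, 40], [0, 0, 0, 1.4, 0.1, 0, 40], [0, 0, 0, 1.9, 0.1, 0, 40], [0, 0, 0, 2.4, 0.1, 0, 40], [0, 0, 0, 2.9, 0.1, 0, 40], [0, 0, 0, 3.4, 0.1, 0, 40], [0, 0, 0, 3.9, 0.1, 0, 40], [0, 0, 0, 4.3, 0.1, 0, 40], [0, 0, 0, 4.5, 0.1, 0, 40], [0, 0, 0, 4.5, 0.1, 0, 40]]]'

```text
time: 19.55
tool_pos: [0.5583, 0.0572, 0.042]
ee_rot: [-3.14, -0.003, 1.453]
wrist_force: [-1.1, 0.4, -1.0]
width: 0.0377
```

```bash
python3 - <<'E'
from h import *
st();s=robot.snapshot("scene");cv2.imwrite("pics/s11.png",s["img"][120:340,280:540].repeat(2,0).repeat(2,1))
E
```

```text
19.55 [0.55833805 0.0571606  0.04196891] (np.float64(-0.03487499832153772), np.float64(0.0005859780203260822)) [-3.13962362e+00 -2.56853629e-03  1.45314063e+00] [-1.10660121  0.36899911 -1.0211182 ] 0.037665642056083345
```

View pics/s11.png

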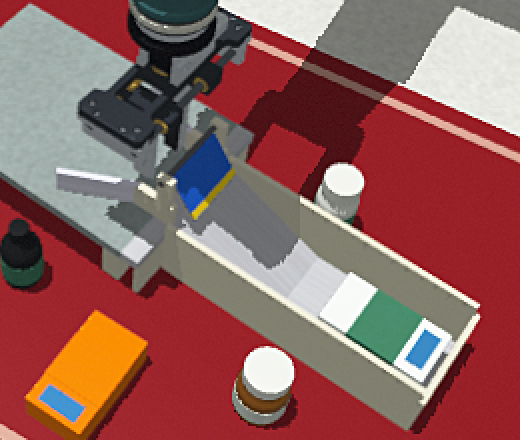

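The carton is in the tray, spanning (345,300) to (425,350). I'll draw back and lift clear.

>>> drive_tool --series '[[[0, 0, 0, -0.5, 0, 0, 40], [0, 0, 0, -1.5, 0, 0, 40], [0, 0, 0, -3, 0, 0, 40], [0, 0, 0, -5, 0, 0, 40], [0, 0, 0, -7.5, 0, 0, 40], [0, 0, 0, -10, 0, 0, 40], [0, 0, 0, -12.5, 0, 0, 40], [0, 0, 0, -14, 0, -1, 40], [0, 0, 0, -15, 0, -3, 40], [0, 0, 0, -16, 0, -6, 40], [0, 0, 0, -17, 0, -9, 40], [0, 0, 0, -18, 0, -11, 40], [0, 0, 0, -18, 0, -12, 40], [0, 0, 0, -18, 0, -12, 40], [0, 0, 0, -18, 0, -12, 40], [0, 0, 0, -18, 0, -12, 40], [0, 0, 0, -18, 0, -12, 40], [0, 0, 0, -18, 0, -12, 40], [0, 0, 0, -18, 0, -12, 40], [0, 0, 0, -18, 0, -12, 40]]]'

```text
time: 21.6
tool_pos: [0.5373, -0.122, 0.1613]
ee_rot: [-3.139, -0.003, 1.453]
wrist_force: [0.4, 0.1, -0.3]
width: 0.0377
```

>>> drive_tool --series '[[[0, 0, 0, 0, 0, 0, 40], [0, 0, 0, 0, 0, 0, 40], [0, 0, 0, 0, 0, 0, 40], [0, 0, 0, 0, 0, 0, 40], [0, 0, 0, 0, 0, 0, 40], [0, 0, 0, 0, 0, 0, 40], [0, 0, 0, 0, 0, 0, 40], [0, 0, 0, 0, 0, 0, 40], [0, 0, 0, 0, 0, 0, 40], [0, 0, 0, 0, 0, 0, 40], [0, 0, 0, 0, 0, 0, 40], [0, 0, 0, 0, 0, 0, 40], [0, 0, 0, 0, 0, 0, 40], [0, 0, 0, 0, 0, 0, 40], [0, 0, 0, 0, 0, 0, 40]]]'

```text
time: 23.1
tool_pos: [0.5373, -0.122, 0.1613]
ee_rot: [-3.139, -0.003, 1.453]
wrist_force: [0.2, -0.5, 0.4]
width: 0.0378
```

```bash
python3 - <<'E'
from h import *
st();s=robot.snapshot("scene");cv2.imwrite("pics/s12.png",s["img"][80:350,180:560].repeat(2,0).repeat(2,1))
s=robot.snapshot("top");P=cloud(s);cv2.imwrite("pics/t12.png",cv2.resize(s["img"][100:300,100:440],None,fx=2.3,fy=2.3))
hsv=cv2.cvtColor(s["img"],cv2.COLOR_BGR2HSV)
g=((hsv[...,0]>60)&(hsv[...,0]<95)&(hsv[...,1]>90)).astype(np.uint8);g[:,440:]=0;g[:90]=0
for c in cv2.findContours(g,0,2)[0]:
    if cv2.contourArea(c)>100:
        m=c[:,0].mean(0).astype(int);p=P[m[1],m[0]];print(m,p,C(p))
E
```

```text
23.1 [ 0.53733644 -0.12200297  0.16130881] (np.float64(-0.21526162920204253), np.float64(-0.0005609124695718034)) [-3.13927995e+00 -2.50346483e-03  1.45310339e+00] [ 0.19972166 -0.54149331  0.41197881] 0.03779053487490323
[164 201] [0.6006753  0.31728452 0.04765566] (np.float64(0.22847851725136206), np.float64(-0.009504749158154397))
[384 283] [ 0.42437621 -0.18274968  0.00458223] (np.float64(-0.28941328102109604), np.float64(0.10408949339298884))
```

View pics/s12.png

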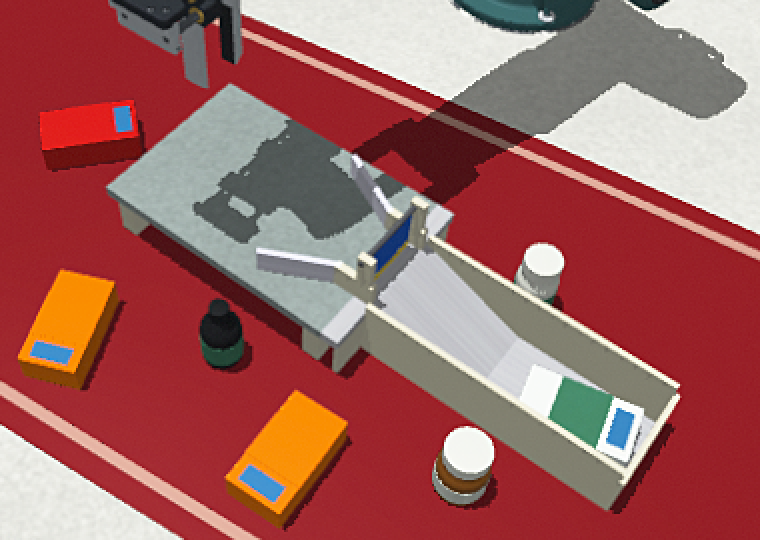

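View pics/t12.png

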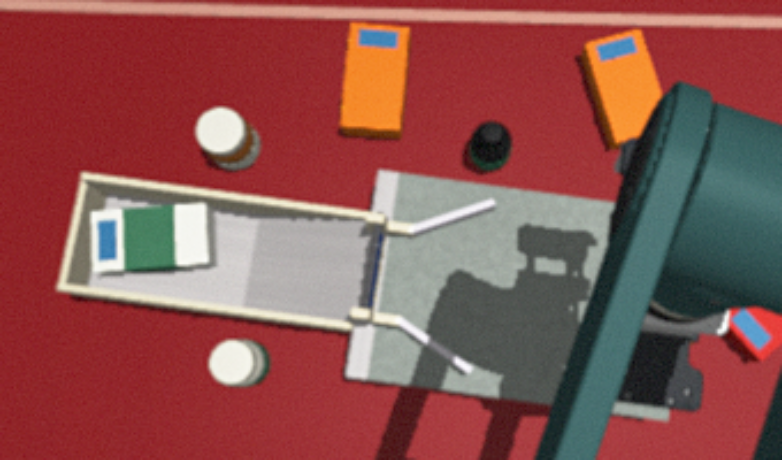

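The carton lies in the tray ((585,410) in the scene crop, chute x ≈ +0.22), and the flap hangs shut at (392,245). All three bottles are standing where they began, and the arm is clear. I'll hand it in.

```bash
python3 - <<'E'
from bench import robot
print(robot.close_job())
E
```

```text
the job is handed in; nothing more can be done
None
```

The carton is in the collecting tray, and the flap has swung shut behind it. I centred and squared the carton on the deck with a fingertip nudge from the side, pushed it from behind through the flap, then drew the fingers back and lifted clear. I handed the job in at about 23 s.

- **Last checks:** the pictures show the carton flat in the tray (green band at about chute x = +0.23 m, y = -0.01 m) and the flap hanging shut. The three bottles are standing where they started, and the fingers touch nothing. No wrist force I read went above about 2 N.
- **What disagreed:** my first nudge passed over the carton without moving it. The depth picture showed the fingertips 38 mm higher than the reported tool height. I allowed for that offset from then on, and the second nudge worked.

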